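# Count three rosettes off the tray into the kit box

## Robot

A 7-joint arm with a two-finger parallel gripper is mounted at the origin on the work surface. World frame = base frame: x ahead of the robot, y to its left, z up, the work surface at z = 0. Lengths are in m, angles in rad, forces in N, time in s.
With the tool pointing down it reaches from about 0.35 to 0.9 m from the base axis. Payload 8.1 kg.
Tool frame: the origin (TCP) lies midway between the tips of the shut fingers; the grasp point (between the pads) lies 19 mm behind it (pinch_z is the distance from the TCP to the grasp point, in m); z points along the fingers, y is the direction in which the jaws open and shut (so a half turn about z gives the same grasp; the last joint's range is limited). The gripper opens to 92 mm and grips with 3 to 60 N. Pads are 19 mm wide; open, the fingers measure 130 mm over their backs; the gripper's body (75 mm by 190 mm) begins 47 mm behind the grasp point.
Start: joints at [-1.312, 0.434, 0.025, 1.573, -0.012, 1.134, -0.075], TCP at [0.221, 0.585, 0.227] pointing down, gripper open.
Joint ranges: [-2.62, 2.62], [-0.44, 2.09], [-1.27, 1.32], [0.08, 2.57], [-1.32, 4.46], [0.12, 2], [-2.74, 2.74]. Speed limits (rad/s): [2.22, 2.22, 3.01, 3.01, 3.14, 3.14, 3.14].

## Interface

Orientations are given as a unit quaternion [x, y, z, w].
In Python, from plant import * gives the robot as it stands. The module is installed in compiled form; this text tells all that it offers.
- The arm moves only by the tool arm_command, never from a script. Its argument "series" is a list of rows, each a list of 4 numbers: the shift along the tool's x, y, z in m, then the turn about the tool's z in degrees. In form: [[x, y, z, twist], ...]. A call has exactly 8 rows; each row is the pose to reach, as a shift and turn from the pose measured when the call began, along the tool's axes at that moment; what a row does not reach only later rows make up. A row lasts 1/8 s, in which the tool goes at most 62.5 mm and 10.7 degrees, less where a joint would pass 70% of its speed; a pose out of reach is approached as far as the arm can. A call with a gripper value outside its range is refused whole. "hand" is the gripper's target within -1 to 1 (fully open at 1, half-way at 0, shut at -1), set as the call begins (left out, the last holds). The fingers move at their own pace and stop on an object; "squeeze" is the grip in N (left out, the last holds). Time passes only in rows, so rows that repeat a pose let the fingers close, or fill a call up. It gives the time, the measured TCP pose, the force and the opening at its end, in the units of the state.
- get_obs(): the state, without advancing time (a new reading comes with each control period).
- capture(name): name is "scene" or "top"; returns the picture (420x560x3 uint8, red, green, blue); there is no depth.
- camera_params(name): a dict with "fov_y" (degrees; the focal length in pixels is half the picture's height over the tangent of half this angle, whatever the lens; pixels are square), "cx", "cy" (the principal point, pixels), "rvec" (rotation vector, rad) and "tvec" (3), from world to camera coordinates, as OpenCV has them. Camera axes: x right, y down, z forward; pixel columns grow to the right and rows downward; lengths in m; the calibration is good to about 2 mm. A picture is of the moment at which its call begins. camera_params takes no time and is no camera call.
- sign_off(): hands the job in, once; it reports no verdict.
Trained networks look in the newest picture that a camera, given by its name, has taken for a name from the list of things; names that differ only in an ending like _2 or _b are one class to them, and where a whole thing is asked for, a point or a joint stands for the part that bears it (a point fixed in the world has none). Each returns a list of dicts, best first, with "p" (0 to 1); they miss things now and then, are a little off and sometimes report something else, mostly with a low value. They report only what shows in the picture. A call takes as long as a camera call.
- outline_of(camera, thing): "region" (420x560 bool, what is visible of it) and "rect" ([centre column, centre row, width, height] as shares, 0 to 1, of the picture: columns of its width, rows of its height, round what is visible of it).
- tip_of(camera, thing): "at" ([column, row] as shares, 0 to 1, of the picture: columns of its width, rows of its height: a listed point, or the origin of a listed thing).
The state is a dict: "t": time; "joint_pos": joint angles; "joint_vel": joint speeds; "tau": joint torques, N m; "tool_pos": TCP position; "eef_rot": TCP orientation; "contact_force": force on the tool from outside, world axes, zero at the start; "wrist_torque": the same for the moment, N m; "opening": finger opening in m.
Only numpy, scipy, OpenCV 4.12 (cv2) and the standard library are available. Lean on these libraries where they do the work, as an engineer would, in place of code of your own. Each camera call takes 0.05 s, during which the arm holds its last target.

## Task

Count the three round brass rosettes off the tray into the kit box: with the fingertips, sweep them along the deck, out through the gate and down the slot, one after the other, letting each drop into the box before the next goes through. Slide them only, never lift them or pass them over the rim, and leave the buckle and the dee ring on the tray (sliding them aside is fine) and the other things on the bench where they are.

Things in the scene. Friction and masses are not known exactly. Their poses are not given: they have to be found in the camera images.
- tray: counting tray of bare sheet metal, fixed. Origin on the bench under the middle of the gate; x level out through the gate (the way the rosettes go), y along the fence, z up. Flat deck, top 60 mm above the bench, from x = -196 to -2.5 mm, y = -160 to 160 mm. Rim 4 mm thick, 16 mm above the deck, round the back and both sides; the side at x = 0 is a fence of that height, 5 mm thick.
- gate (a point): middle of the gate at the level of the deck's top, mid-thickness of the fence; axes as the tray's. The gate is the only gap in the fence: 42 mm clear between two upright rounded edges (4 mm radius, centred in the fence), their tops level with the fence's.
- slot (a point): middle of the drop slot, level with the deck's top, 22 mm beyond the gate; axes as the tray's. The slot is an open chute 46 mm wide (y) and 49 mm long (x), walled to rim height, that starts at the deck's edge, right in the gate at tray x = -2.5 mm, and leads straight down into the kit box. A rosette tips in once its middle is past the deck's edge.
- kit_box: small open wooden box fixed under the chute, 118 x 92 mm outside, 38 mm high, walls and floor 4 mm. Origin at the centre of its underside on the bench, 40 mm out from the gate along the tray's x; axes as the tray's. It also sticks out beyond the chute.
- rosette1_center (a point): solid brass harness rosette: a round, slightly domed disc, 32 mm across, upright edge 5 mm high, 8 mm thick at the middle, about 45 g, lying flat and loose on the tray's deck, dome up. The point is on its axis, 3.5 mm above its flat underside. All three are alike.
- rosette2_center (a point): solid brass harness rosette: a round, slightly domed disc, 32 mm across, upright edge 5 mm high, 8 mm thick at the middle, about 45 g, lying flat and loose on the tray's deck, dome up. The point is on its axis, 3.5 mm above its flat underside. All three are alike.
- rosette3_center (a point): solid brass harness rosette: a round, slightly domed disc, 32 mm across, upright edge 5 mm high, 8 mm thick at the middle, about 45 g, lying flat and loose on the tray's deck, dome up. The point is on its axis, 3.5 mm above its flat underside. All three are alike.
- buckle_center (a point): loose brass buckle on the deck: rectangular frame 38 x 36 mm, 6 mm thick, with a prong; centre of the frame half-way up. Not wanted.
- dee_center (a point): loose brass dee ring on the deck: D-shaped, 33 x 40 mm, of 6 mm round bar; middle of the ring half-way up. Not wanted.
- bottle: small amber bottle of edge finish standing on the bench beside the chute, 44 mm across, 105 mm tall; origin at the centre of its foot.
- spool: wooden thread spool standing on the bench beside the chute, 38 mm across, 55 mm tall; origin at the centre of its foot.
- bowl: orange dye bowl on the bench to the left, 160 mm across, 75 mm high; origin at the centre of its foot.
- mallet: mallet lying on the bench to the right, about 0.3 m long, handle along its -x; origin under it at bench level.
- slicker: turned wooden edge slicker lying on the bench to the left, 110 mm long, 28 mm thick, along its x; origin under its middle at bench level.

How it is judged:
On the way, in this order (a step that is already met when the one before it is completed fails the run):
1. a first rosette has dropped into the kit box (((height (world z) of rosette1_center below 0.042 m and x of rosette1_center in the frame of kit_box between -0.057 and 0.057 m and y of rosette1_center in the frame of kit_box between -0.044 and 0.044 m) or (height (world z) of rosette2_center below 0.042 m and x of rosette2_center in the frame of kit_box between -0.057 and 0.057 m and y of rosette2_center in the frame of kit_box between -0.044 and 0.044 m) or (height (world z) of rosette3_center below 0.042 m and x of rosette3_center in the frame of kit_box between -0.057 and 0.057 m and y of rosette3_center in the frame of kit_box between -0.044 and 0.044 m))), for 0.2 s.
2. a second rosette has dropped into the kit box, after the first ((((height (world z) of rosette1_center below 0.042 m and x of rosette1_center in the frame of kit_box between -0.057 and 0.057 m and y of rosette1_center in the frame of kit_box between -0.044 and 0.044 m) and (height (world z) of rosette2_center below 0.042 m and x of rosette2_center in the frame of kit_box between -0.057 and 0.057 m and y of rosette2_center in the frame of kit_box between -0.044 and 0.044 m)) or ((height (world z) of rosette1_center below 0.042 m and x of rosette1_center in the frame of kit_box between -0.057 and 0.057 m and y of rosette1_center in the frame of kit_box between -0.044 and 0.044 m) and (height (world z) of rosette3_center below 0.042 m and x of rosette3_center in the frame of kit_box between -0.057 and 0.057 m and y of rosette3_center in the frame of kit_box between -0.044 and 0.044 m)) or ((height (world z) of rosette2_center below 0.042 m and x of rosette2_center in the frame of kit_box between -0.057 and 0.057 m and y of rosette2_center in the frame of kit_box between -0.044 and 0.044 m) and (height (world z) of rosette3_center below 0.042 m and x of rosette3_center in the frame of kit_box between -0.057 and 0.057 m and y of rosette3_center in the frame of kit_box between -0.044 and 0.044 m)))), for 0.2 s.
3. the third rosette has dropped into the kit box, after the second (height (world z) of each of rosette1_center, rosette2_center, rosette3_center below 0.042 m and x of rosette1_center in the frame of kit_box between -0.057 and 0.057 m and y of rosette1_center in the frame of kit_box between -0.044 and 0.044 m and x of rosette2_center in the frame of kit_box between -0.057 and 0.057 m and y of rosette2_center in the frame of kit_box between -0.044 and 0.044 m and x of rosette3_center in the frame of kit_box between -0.057 and 0.057 m and y of rosette3_center in the frame of kit_box between -0.044 and 0.044 m), for 0.2 s.
At the end, for the whole second after the job is handed in: all three rosettes lie at rest inside the kit box (middle less than 42 mm above the bench, within the box's walls); the buckle and the dee ring lie on the tray's deck; bottle, spool, bowl, mallet and slicker are within 30 mm of where they stood (all of step 3 and linear speed of each of rosette1, rosette2, rosette3 below 0.03 m/s and height (world z) of buckle_center between 0.058 and 0.07 m and x of buckle_center in the frame of tray between -0.2 and -0.002 m and y of buckle_center in the frame of tray between -0.164 and 0.164 m and height (world z) of dee_center between 0.058 and 0.07 m and x of dee_center in the frame of tray between -0.2 and -0.002 m and y of dee_center in the frame of tray between -0.164 and 0.164 m and distance of each of bottle, spool, bowl, mallet, slicker from where it was at the start of the episode below 0.03 m); the robot touches nothing.
It fails at once if a rosette is lifted (its middle more than 19 mm above the deck) (height (world z) of any of rosette1_center, rosette2_center, rosette3_center above 0.079 m).
It fails at once if the buckle or the dee ring is lifted (more than 19 mm above the deck) or goes down the slot or off the tray (height (world z) of any of buckle_center, dee_center above 0.079 m or height (world z) of any of buckle_center, dee_center below 0.05 m).
It fails at once if a thing on the bench is knocked over or moved more than 30 mm (distance of any of bottle, spool, bowl, mallet, slicker from where it was at the start of the episode above 0.03 m or angle between any of bottle, spool, bowl's own z axis and vertical above 0.5 rad).
It fails at once if a rosette has fallen off the tray outside the kit box ((height (world z) of rosette1_center below 0.04 m and not (height (world z) of rosette1_center below 0.042 m and x of rosette1_center in the frame of kit_box between -0.057 and 0.057 m and y of rosette1_center in the frame of kit_box between -0.044 and 0.044 m)) or (height (world z) of rosette2_center below 0.04 m and not (height (world z) of rosette2_center below 0.042 m and x of rosette2_center in the frame of kit_box between -0.057 and 0.057 m and y of rosette2_center in the frame of kit_box between -0.044 and 0.044 m)) or (height (world z) of rosette3_center below 0.04 m and not (height (world z) of rosette3_center below 0.042 m and x of rosette3_center in the frame of kit_box between -0.057 and 0.057 m and y of rosette3_center in the frame of kit_box between -0.044 and 0.044 m))).
It also fails if it takes over 72 s, if anything falls off the work surface, if the arm or the gripper's body presses on something with over 40 N, if the wrist force passes 120 N, or if a joint passes its speed limit or range.

## Working session

There is one attempt and no reset: what is moved stays moved. The work goes in short steps, Python scripts to look and compute and a tool call to move; the robot and the scene stay as the last step left them, time stands still between calls to the robot, and variables do not carry over. Pictures are saved under pics/ and viewed, and the job is handed in when it is done.

Besides the shell and the picture viewer there is one more tool, called in YAML: its name, and indented under it one key for each argument. arm_command: Moves the arm, as the interface text tells. Its arguments: {"type":"object","properties":{"series":{"type":"array"},"hand":{"type":"number"},"squeeze":{"type":"number"}},"required":["series"]}

```bash
mkdir -p pics; ls; cat > h.py <<'E'
from plant import *
import numpy as np, cv2
from scipy.spatial.transform import Rotation as R
def snap(cam,fn):
    im=capture(cam); cv2.imwrite('pics/'+fn,im[:,:,::-1]); return im
def cam(c):
    p=camera_params(c); f=210/np.tan(np.radians(p['fov_y']/2)); return f,p['cx'],p['cy'],R.from_rotvec(np.ravel(p['rvec'])).as_matrix(),np.ravel(p['tvec'])
def proj(c,P):
    f,cx,cy,M,t=cam(c); q=np.atleast_2d(P)@M.T+t; return np.c_[f*q[:,0]/q[:,2]+cx,f*q[:,1]/q[:,2]+cy]
def ray(c,uv,z):
    f,cx,cy,M,t=cam(c); d=M.T@np.array([(uv[0]-cx)/f,(uv[1]-cy)/f,1]); o=-M.T@t; return o+d*(z-o[2])/d[2]
E
python3 - <<'E'
from h import *
o=get_obs(); print({k:np.round(v,4) for k,v in o.items()})
for c in('scene','top'):
    snap(c,c+'0.png'); print(c,camera_params(c))
    for n,z in [('tray',0),('gate',.06),('slot',.06),('kit_box',0),('rosette1_center',.0635),('buckle_center',.063),('dee_center',.063),('bottle',0),('spool',0),('bowl',0)]:
        for d in tip_of(c,n)[:4]:
            uv=np.array(d['at'])*[560,420]; print(n,round(d['p'],2),np.round(uv,1),np.round(ray(c,uv,z),4))
E
```

```text
pics
{'t': np.float64(0.0), 'joint_pos': array([-1.3116,  0.4352,  0.025 ,  1.5741, -0.0116,  1.134 , -0.0751]), 'joint_vel': array([-0.0018, -0.0004,  0.0019, -0.0008,  0.0031, -0.0004, -0.0006]), 'tau': array([-1.20000e-03, -6.67855e+01,  9.84300e-01, -3.14454e+01,
       -6.08000e-02,  4.31000e-02,  2.00000e-04]), 'tool_pos': array([0.2211, 0.584 , 0.226 ]), 'eef_rot': array([ 1.800e-01,  9.837e-01, -8.000e-04, -1.000e-04]), 'contact_force': array([0.211 , 0.6863, 1.3093]), 'wrist_torque': array([-0.0176,  0.0533,  0.0061]), 'opening': np.float64(0.0917)}
scene {'fov_y': 57.24694521388369, 'cx': 284.9410856221687, 'cy': 205.81493820453747, 'rvec': array([ 1.63535364,  1.92003841, -0.80606817]), 'tvec': array([ 0.10046115, -0.35990573,  1.73823533])}
tray 0.59 [288.6 227.2] [ 0.6177  0.013  -0.    ]
gate 0.56 [286.8 214.5] [0.6163 0.0068 0.06  ]
slot 0.79 [286.1 220.7] [0.6442 0.0091 0.06  ]
slot 0.26 [287.3 230.4] [0.6848 0.0195 0.06  ]
kit_box 0.93 [282.5 237.9] [6.676e-01 5.000e-04 0.000e+00]
rosette1_center 0.63 [325.1 212.7] [0.5922 0.1304 0.0635]
buckle_center 0.52 [286.6 192
[... 236 characters left out ...]
fov_y': 42.85494511708339, 'cx': 279.30759839772486, 'cy': 208.702525882062, 'rvec': array([ 2.14262109, -2.11532532,  0.17835604]), 'tvec': array([-7.14937658e-04,  5.66749973e-01,  1.39364688e+00])}
tray 0.82 [279.6 190.9] [0.626  0.0067 0.    ]
gate 0.75 [277.4 188.8] [0.6191 0.0123 0.06  ]
slot 0.9 [277.5 176.5] [0.6531 0.0126 0.06  ]
kit_box 0.78 [281.2 176.3] [0.6679 0.0028 0.    ]
buckle_center 0.68 [285.  232.1] [ 0.5016 -0.0094  0.063 ]
dee_center 0.39 [265.  240.3] [0.4791 0.0432 0.063 ]
bottle 0.53 [230.3 160.9] [0.711  0.1475 0.    ]
bottle 0.53 [443.  241.6] [ 0.4889 -0.4455  0.    ]
spool 0.75 [327.7 178.3] [ 0.6638 -0.1283  0.    ]
bowl 0.9 [112.9 220.1] [0.5373 0.4694 0.    ]
```

View pics/top0.png

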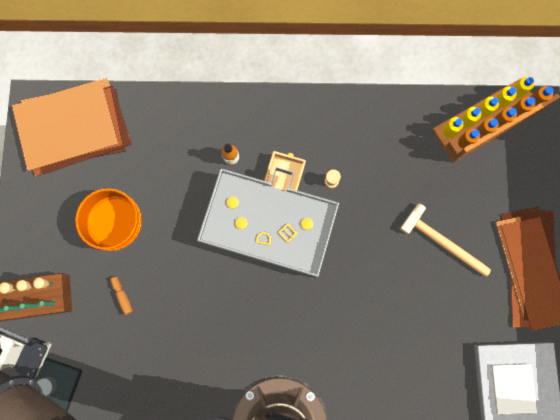

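View pics/scene0.png

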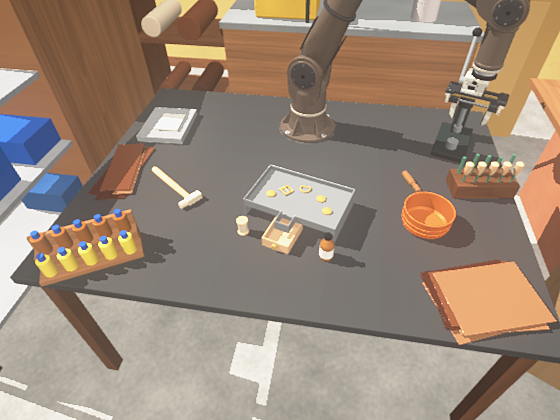

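```bash
python3 - <<'E'
import cv2
a=cv2.imread('pics/top0.png')[150:290,180:380]; cv2.imwrite('pics/top0z.png',cv2.resize(a,None,fx=4,fy=4,interpolation=cv2.INTER_CUBIC))
a=cv2.imread('pics/scene0.png')[160:280,200:380]; cv2.imwrite('pics/scene0z.png',cv2.resize(a,None,fx=4,fy=4,interpolation=cv2.INTER_CUBIC))
E
```

```text
(no output)
```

View pics/top0z.png

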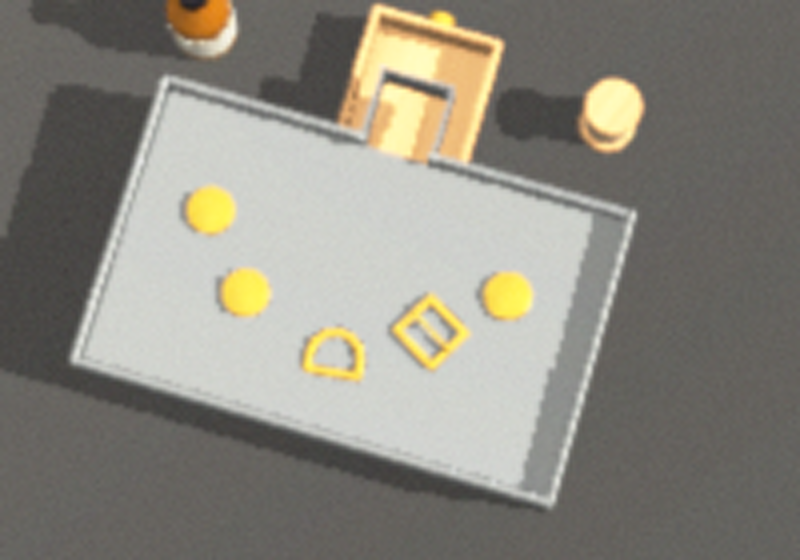

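View pics/scene0z.png

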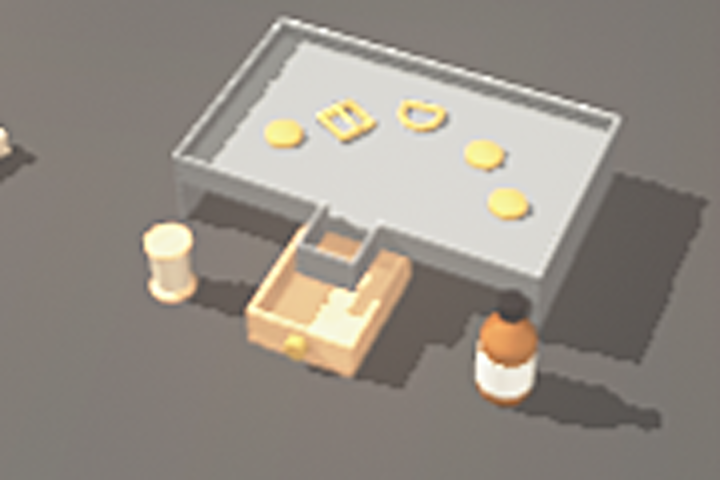

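The top view shows the whole tray. In zoomed pixels, the rosettes are at about (211,210), (246,292) and (508,296), the dee is at (335,355), the buckle at (430,332), and the gate is at about (400,155). Next I'll fit the tray pose and compute positions in the tray frame.

```bash
cat >> h.py <<'E'
def blobs(im):
    hsv=cv2.cvtColor(im,cv2.COLOR_RGB2HSV); m=((hsv[...,0]>15)&(hsv[...,0]<35)&(hsv[...,1]>110)&(hsv[...,2]>130)).astype(np.uint8)
    n,l,s,c=cv2.connectedComponentsWithStats(m); return [(c[i],s[i,4],s[i,2:4]) for i in range(1,n) if s[i,4]>25]
import json,os
if os.path.exists('tray.json'):
    tx,ty,ta=json.load(open('tray.json'))
    def t2w(p): c,s=np.cos(ta),np.sin(ta); return np.array([tx+c*p[0]-s*p[1],ty+s*p[0]+c*p[1]])
    def w2t(p): c,s=np.cos(ta),np.sin(ta); d=np.array(p[:2])-[tx,ty]; return np.array([c*d[0]+s*d[1],-s*d[0]+c*d[1]])
def items(cams=('top','scene')):
    for c in cams:
        im=capture(c)
        for b,a,wh in blobs(im):
            p=w2t(ray(c,b,.0635))
            if -.21<p[0]<.1 and abs(p[1])<.17: print(c,'tray mm',np.round(p*1000,1),'area',a,wh)
def tool():
    o=get_obs(); p=o['tool_pos']; M=R.from_quat(o['eef_rot']).as_matrix(); f=-M[:,0]
    print('t',round(float(o['t']),2),'tcp tray',np.round(w2t(p)*1000,1),'z',round(p[2]*1000,1),'fwd(-x) yaw in tray deg',round(np.degrees(np.arctan2(f[1],f[0])-ta),1),'open',round(float(o['opening'])*1000,1),'F',np.round(o['contact_force'],1),'zax',np.round(M[:,2],3))
def plan(tgt,z,yaw=None):
    """shift in tool axes to reach tray point (m), and twist to yaw(deg, tray)"""
    o=get_obs(); p=o['tool_pos']; M=R.from_quat(o['eef_rot']).as_matrix(); f=-M[:,0]; y0=np.degrees(np.arctan2(f[1],f[0])-ta)
    d=M.T@(np.r_[t2w(tgt),z]-p); print('shift mm',np.round(d*1000,1),'twist',None if yaw is None else round(y0-yaw,1))
E
python3 - <<'E'
from h import *
from scipy.optimize import least_squares
px=np.array([[165,78],[635,213],[552,505],[73,360]])/4+[180,150]-0.375
loc=np.array([[2.5,164],[2.5,-164],[-200,-164],[-200,164]])/1000
def P(v):
    c,s=np.cos(v[2]),np.sin(v[2]); return np.c_[v[0]+c*loc[:,0]-s*loc[:,1],v[1]+s*loc[:,0]+c*loc[:,1],np.full(4,.076)]
r=least_squares(lambda v:(proj('top',P(v))-px).ravel(),[.62,.01,-.28])
print(r.x,np.round(r.fun,2)); json.dump(list(r.x),open('tray.json','w'))
# scene view check overlay
im=cv2.imread('pics/scene0.png'); 
for q in proj('scene',P(r.x)): cv2.circle(im,tuple(int(x) for x in q),2,(0,0,255),1)
c,s=np.cos(r.x[2]),np.sin(r.x[2])
for a,b in((0,21),(0,-21)): 
    q=proj('scene',[r.x[0]+c*a/1e3-s*b/1e3,r.x[1]+s*a/1e3+c*b/1e3,.076])[0]; cv2.circle(im,tuple(int(x) for x in q),1,(255,0,0),1)
cv2.imwrite('pics/ov.png',cv2.resize(im[160:280,200:380],None,fx=4,fy=4))
E
python3 - <<'E'
from h import *
items(); tool()
E
```

```text
[ 0.62291037  0.00753395 -0.27690306] [-0.04 -0.88  0.4  -0.31  0.18  0.45 -0.53  0.66]
top tray mm [ 54.8 148.6] area 42 [ 7 12]
top tray mm [ 61.4 -17.8] area 282 [30 36]
top tray mm [ 20.5 -13.5] area 63 [ 8 16]
top tray mm [15.5 15.9] area 35 [ 6 10]
top tray mm [-75.4 109. ] area 106 [11 12]
top tray mm [-121.5   70.3] area 108 [12 12]
top tray mm [-74.  -97.2] area 113 [12 12]
top tray mm [-111.1  -55.7] area 101 [19 18]
top tray mm [-144.6    0.9] area 84 [15 13]
t 1.2 tcp tray [-544.1  445.2] z 226.7 fwd(-x) yaw in tray deg -4.9 open 92.1 F [-0.2  0.1 -0.3] zax [ 0. -0. -1.]
```

View pics/ov.png

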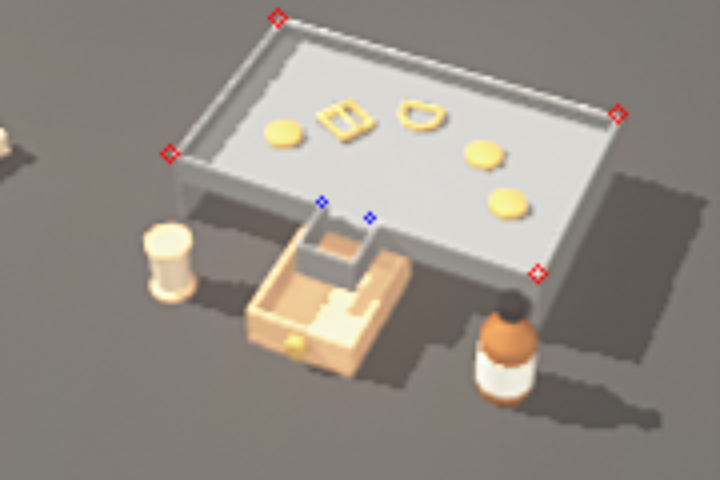

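```bash
python3 - <<'E'
from h import *
from scipy.optimize import least_squares
loc=np.array([[2.5,164],[2.5,-164],[-200,-164],[-200,164]])/1000
g=cv2.cvtColor(cv2.imread('pics/top0.png'),cv2.COLOR_BGR2GRAY).astype(float)
px=np.array([[165,78],[635,213],[552,505],[73,360]])/4+[180,150]-0.375
ps=np.array([[545,276],[174,155],[281,17],[620,118]])/4+[200,160]-.375
def P(v):
    c,s=np.cos(v[2]),np.sin(v[2]); return np.c_[v[0]+c*loc[:,0]-s*loc[:,1],v[1]+s*loc[:,0]+c*loc[:,1],np.full(4,.076)]
for w in((1,0),(0,1),(1,.7)):
    r=least_squares(lambda v:np.r_[w[0]*(proj('top',P(v))-px).ravel(),w[1]*(proj('scene',P(v))-ps).ravel()],[.62,.01,-.28]); print(r.x,np.round(r.fun,1))
# scene blob hsv
im=cv2.imread('pics/scene0.png'); h=cv2.cvtColor(im,cv2.COLOR_BGR2HSV)
for z in((284,133),(484,155),(508,204),(345,119)): print(h[160+z[1]//4,200+z[0]//4])
E
```

```text
[ 0.62291037  0.00753395 -0.27690306] [-0.  -0.9  0.4 -0.3  0.2  0.5 -0.5  0.7 -0.   0.  -0.   0.  -0.   0.
 -0.  -0. ]
[ 0.62227974  0.01110416 -0.26960433] [-0.  -0.  -0.  -0.  -0.   0.  -0.   0.  -0.5  0.   0.1  0.3  0.1  0.3
  0.5 -0.5]
[ 0.62279904  0.00831463 -0.27566761] [-0.4 -0.8  0.1 -0.3 -0.   0.4 -0.8  0.8 -1.1  0.2 -0.4  0.1 -0.2  0.1
 -0.1 -0.2]
[ 28 100 247]
[ 28  96 247]
[ 28  95 247]
[ 30  71 255]
```

```bash
cat >> h.py <<'E'
FIT={'top':(.62291,.00753,-.2769),'scene':(.62228,.0111,-.2696)}
tx,ty,ta=.6226,.0093,-.2735
def w2tc(c,p):
    x,y,a=FIT[c]; cc,s=np.cos(a),np.sin(a); d=np.array(p[:2])-[x,y]; return np.array([cc*d[0]+s*d[1],-s*d[0]+cc*d[1]])
def items(cams=('top','scene'),fn=None):
    for c in cams:
        im=capture(c)
        if fn: cv2.imwrite(f'pics/{fn}_{c}.png',cv2.resize((im[150:290,180:380] if c=='top' else im[150:280,200:380])[:,:,::-1],None,fx=4,fy=4,interpolation=cv2.INTER_CUBIC))
        hsv=cv2.cvtColor(im,cv2.COLOR_RGB2HSV); th=110 if c=='top' else 50
        m=((hsv[...,0]>20)&(hsv[...,0]<34)&(hsv[...,1]>th)&(hsv[...,2]>130)).astype(np.uint8)
        n,l,s,cc=cv2.connectedComponentsWithStats(m)
        for i in range(1,n):
            p=w2tc(c,ray(c,cc[i],.064))
            if s[i,4]>25 and -.21<p[0]<.1 and abs(p[1])<.17: print(c,'tray mm',np.round(p*1000,1),'area',s[i,4],s[i,2:4])
E
python3 - <<'E'
from h import *
items(); tool()
E
```

```text
top tray mm [-74.9 108.8] area 102 [11 11]
top tray mm [-121.4   69.7] area 105 [11 12]
top tray mm [-73.9 -97.5] area 109 [12 12]
top tray mm [-110.1  -55.5] area 92 [19 18]
top tray mm [-144.5    0.7] area 76 [15 13]
scene tray mm [-110.9  -58.2] area 65 [15 10]
scene tray mm [-143.2   -1.7] area 43 [12  7]
scene tray mm [ -73.  -100.6] area 48 [9 6]
scene tray mm [-119.    67.2] area 53 [10  7]
scene tray mm [-73.4 106.8] area 56 [10  7]
scene tray mm [ 92. -29.] area 41 [12 20]
t 1.3 tcp tray [-541.8  445.5] z 226.7 fwd(-x) yaw in tray deg -5.1 open 91.9 F [ 0.9  0.6 -0.4] zax [ 0.  0. -1.]
```

```bash
python3 - <<'E'
from h import *
plan((-.079,.1355),.16,-80)
E
```

```text
shift mm [-488.3 -267.9   66.7] twist 74.9
```

arm_command:
  series:
    - [-50,-27,0,8]
    - [-100,-55,0,16]
    - [-0.15,-0.083,0,24]
    - [-0.2,-0.11,0,32]
    - [-0.25,-0.138,0,40]
    - [-0.3,-0.165,0,48]
    - [-0.35,-0.193,0,56]
    - [-0.4,-0.22,0,62]
  hand: -0.565
  squeeze: 10

```text
t: 2.3
tool_pos: [0.5185, 0.2358, 0.227]
eef_rot: [0.662, 0.749, 0.0, 0.0]
contact_force: [1.0, 0.7, 0.5]
opening: 0.0208
```

My first two rows were written in mm instead of m. The per-row cap limited them to the same direction, so no harm was done, and I'll write metres from here on.

```bash
python3 - <<'E'
from h import *
tool(); plan((-.079,.1355),.12,-80)
E
```

```text
t 2.3 tcp tray [-161.4  190. ] z 227.0 fwd(-x) yaw in tray deg -67.3 open 20.8 F [1.  0.7 0.5] zax [ 0.001  0.001 -1.   ]
shift mm [-82.2  54.9 107. ] twist 12.7
```

arm_command:
  series:
    - [-0.03,0.02,0.02,5]
    - [-0.06,0.04,0.05,10]
    - [-0.082,0.055,0.08,12.7]
    - [-0.082,0.055,0.107,12.7]
    - [-0.082,0.055,0.125,12.7]
    - [-0.082,0.055,0.137,12.7]
    - [-0.082,0.055,0.137,12.7]
    - [-0.082,0.055,0.137,12.7]

```text
t: 3.3
tool_pos: [0.5837, 0.1617, 0.0909]
eef_rot: [0.741, 0.672, 0.001, 0.0]
contact_force: [-0.9, 0.2, 1.3]
opening: 0.0199
```

```bash
python3 - <<'E'
from h import *
tool(); items(fn='a1'); plan((-.079,.1355),.0625,-80)
E
```

```text
t 3.3 tcp tray [-78.6 136.2] z 90.9 fwd(-x) yaw in tray deg -79.9 open 19.9 F [-0.9  0.2  1.3] zax [ 0.002  0.001 -1.   ]
top tray mm [-73.6 104.8] area 69 [ 8 11]
top tray mm [-121.4   69.7] area 105 [11 12]
top tray mm [-73.8 -97.7] area 110 [12 12]
top tray mm [-109.9  -55.3] area 90 [19 18]
top tray mm [-144.4    0.6] area 74 [15 13]
scene tray mm [-110.9  -58.2] area 65 [15 10]
scene tray mm [-143.2   -1.7] area 43 [12  7]
scene tray mm [ -73.  -100.6] area 48 [9 6]
scene tray mm [-117.6   62.3] area 33 [6 7]
scene tray mm [-69.3 107.4] area 40 [10  6]
scene tray mm [ 94.5 -26. ] area 44 [12 21]
shift mm [-0.6 -0.7 28.5] twist 0.0
```

View pics/a1_scene.png

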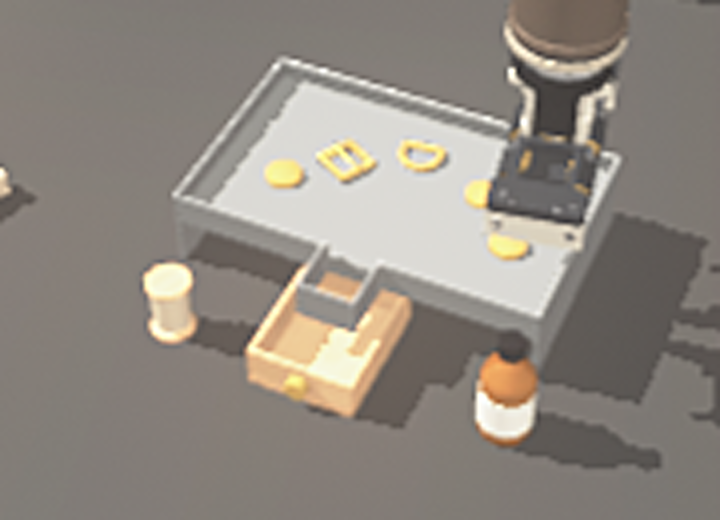

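View pics/a1_top.png

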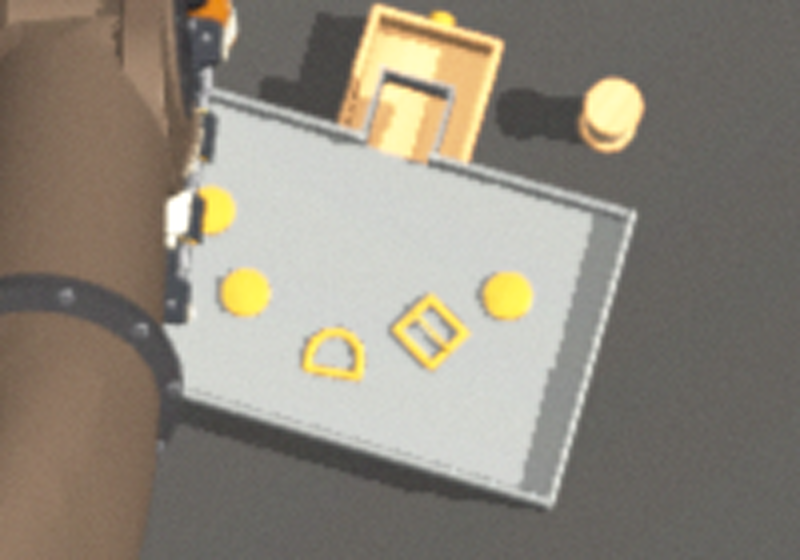

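The fingers are behind rosette A, with the left edge of the rosette hidden under the jaw at zoomed (190,212) in the top view. Lowering now.

arm_command:
  series:
    - [0,0,0.01,0]
    - [0,0,0.02,0]
    - [0,0,0.026,0]
    - [0,0,0.028,0]
    - [0,0,0.028,0]
    - [0,0,0.028,0]
    - [-0.003,0,0.028,0]
    - [-0.006,0,0.028,0]

```text
t: 4.4
tool_pos: [0.5833, 0.1554, 0.0631]
eef_rot: [0.741, 0.672, 0.001, 0.0]
contact_force: [-0.9, -0.5, 1.0]
opening: 0.0199
```

```bash
python3 - <<'E'
from h import *
tool(); plan((-.062,.09),.0625,-80); plan((-.053,.024),.0625,-80)
E
```

```text
t 4.4 tcp tray [-77.3 130.1] z 63.1 fwd(-x) yaw in tray deg -80.0 open 19.9 F [-0.9 -0.5  1. ] zax [ 0.002  0.001 -1.   ]
shift mm [-42.1   8.1   0.6] twist 0.0
shift mm [-108.7    5.4    0.5] twist 0.0
```

arm_command:
  series:
    - [-0.006,0.001,0,0]
    - [-0.014,0.003,0,0]
    - [-0.024,0.005,0,0]
    - [-0.034,0.007,0,0]
    - [-0.044,0.008,0,0]
    - [-0.054,0.008,0,0]
    - [-0.062,0.008,0,0]
    - [-0.067,0.008,0,0]

```text
t: 5.4
tool_pos: [0.5846, 0.0873, 0.0631]
eef_rot: [0.741, 0.671, 0.001, 0.0]
contact_force: [0.2, 0.3, -0.5]
opening: 0.0199
```

```bash
python3 - <<'E'
from h import *
tool(); items(fn='a2'); plan((-.053,.024),.0625,-80)
E
```

```text
t 5.4 tcp tray [-57.6  64.9] z 63.1 fwd(-x) yaw in tray deg -80.0 open 19.9 F [ 0.2  0.3 -0.5] zax [ 0.002  0.001 -1.   ]
top tray mm [-74.  -97.2] area 108 [12 12]
top tray mm [-110.   -55.4] area 91 [19 18]
top tray mm [-142.9   -1.5] area 66 [14 13]
scene tray mm [-110.9  -58.2] area 65 [15 10]
scene tray mm [ -73.  -100.6] area 48 [9 6]
scene tray mm [ 94.6 -26.1] area 44 [12 21]
shift mm [-41.   -2.5   0.5] twist -0.0
```

View pics/a2_scene.png

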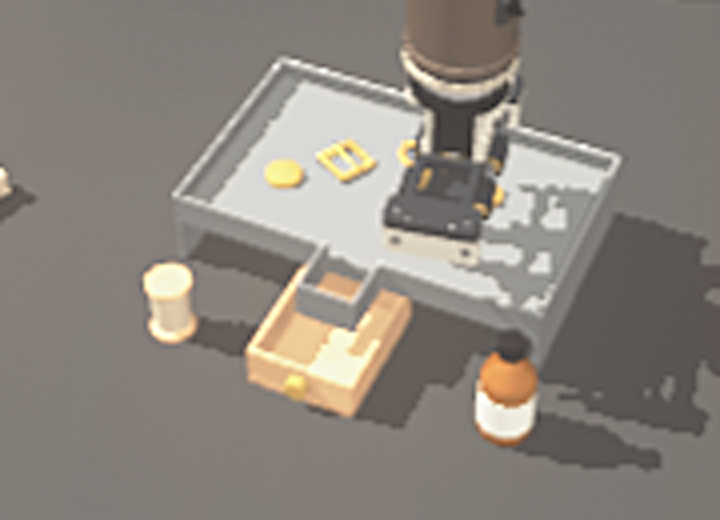

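View pics/a2_top.png

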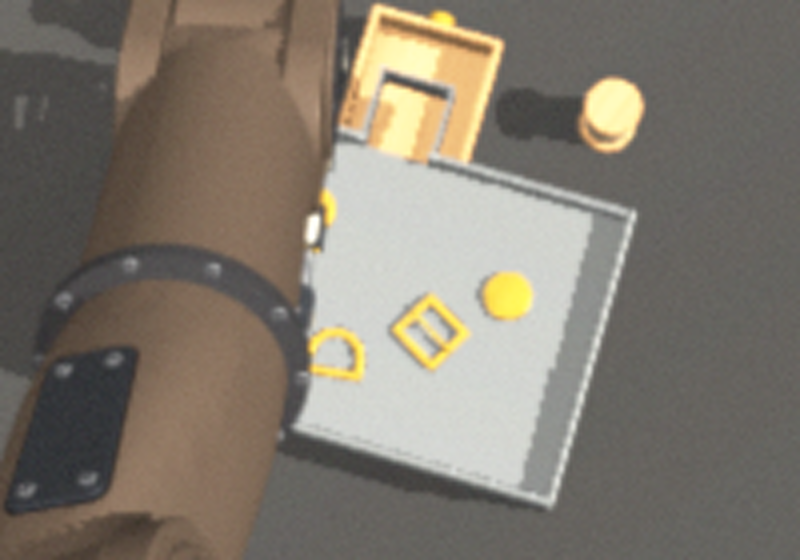

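Rosette A stays in the cup; it shows at top zoom (328,207) just ahead of the jaw. Continuing to the line of the gate.

arm_command:
  series:
    - [-0.006,0,0,0]
    - [-0.014,0,0,0]
    - [-0.024,0,0,0]
    - [-0.033,-0.001,0,0]
    - [-0.039,-0.002,0,0]
    - [-0.043,-0.002,0,0]
    - [-0.043,-0.002,0,0]
    - [-0.038,-0.002,0,0]

```text
t: 6.5
tool_pos: [0.5789, 0.0496, 0.0631]
eef_rot: [0.741, 0.671, 0.001, 0.0]
contact_force: [0.4, 0.8, 0.4]
opening: 0.0198
```

arm_command:
  series:
    - [0.005,0,-0.01,0]
    - [0.01,0,-0.03,0]
    - [0.05,0,-0.05,-10]
    - [0.08,0,-0.05,-20]
    - [0.08,-0.03,-0.05,-30]
    - [0.08,-0.06,-0.05,-40]
    - [0.07,-0.08,-0.05,-50]
    - [0.06,-0.08,-0.05,-60]

```text
t: 7.5
tool_pos: [0.5037, 0.1181, 0.1137]
eef_rot: [0.303, 0.953, 0.001, 0.001]
contact_force: [0.3, 0.3, 0.2]
opening: 0.0201
```

```bash
python3 - <<'E'
from h import *
tool(); items(fn='a3'); plan((-.08,0),.1,0)
E
```

```text
t 7.5 tcp tray [-143.9   72.6] z 113.7 fwd(-x) yaw in tray deg -19.6 open 20.1 F [0.3 0.3 0.2] zax [ 0.002  0.001 -1.   ]
top tray mm [-49.    0.1] area 106 [11 12]
top tray mm [-73.9 -97.3] area 109 [12 12]
top tray mm [-109.9  -55.3] area 91 [19 18]
scene tray mm [-110.9  -58.2] area 65 [15 10]
scene tray mm [-143.2   -1.7] area 43 [12  7]
scene tray mm [ -73.  -100.6] area 48 [9 6]
scene tray mm [-119.1   67.7] area 53 [10  7]
scene tray mm [-47.3  -2.5] area 57 [9 8]
scene tray mm [ 94.4 -26.2] area 45 [12 21]
shift mm [-82.7 -46.3  13.8] twist -19.9
```

View pics/a3_scene.png

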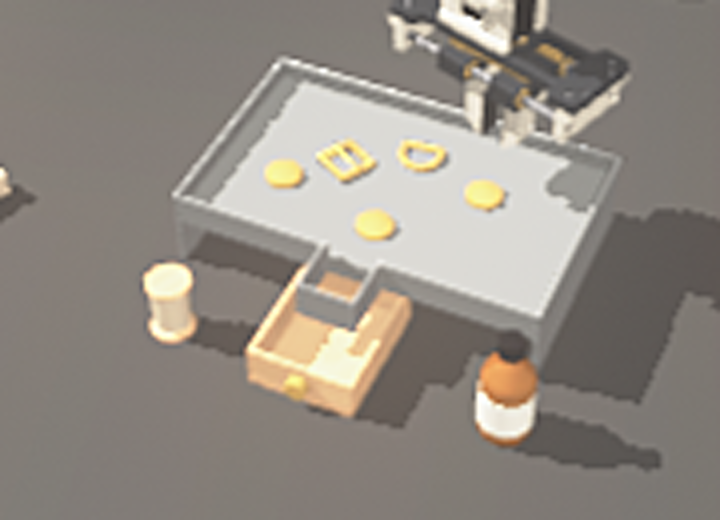

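View pics/a3_top.png

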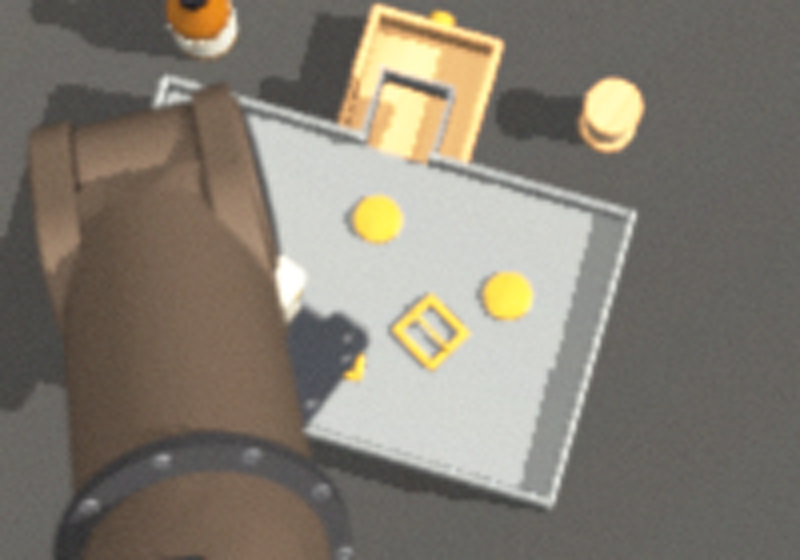

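Rosette A is at tray (-48,-1), directly in front of the gate (top zoom (377,218)); everything else is undisturbed.

arm_command:
  series:
    - [-0.02,-0.015,0,-7]
    - [-0.05,-0.032,0,-15]
    - [-0.083,-0.046,0.01,-20]
    - [-0.083,-0.046,0.03,-20]
    - [-0.083,-0.046,0.045,-20]
    - [-0.083,-0.046,0.0505,-20]
    - [-0.083,-0.046,0.0505,-20]
    - [-0.083,-0.046,0.0505,-20]

```text
t: 8.6
tool_pos: [0.5464, 0.0315, 0.0639]
eef_rot: [0.136, 0.991, 0.001, 0.002]
contact_force: [-0.2, -0.8, -0.4]
opening: 0.0198
```

```bash
python3 - <<'E'
from h import *
tool(); plan((-.022,0),.063,0)
E
```

```text
t 8.6 tcp tray [-79.3   0.8] z 63.9 fwd(-x) yaw in tray deg 0.1 open 19.8 F [-0.2 -0.8 -0.4] zax [ 0.004  0.001 -1.   ]
shift mm [-57.3  -0.8   1.1] twist 0.1
```

arm_command:
  series:
    - [-0.006,0,0,0]
    - [-0.014,-0.001,0,0]
    - [-0.023,-0.001,0,0]
    - [-0.033,-0.001,0,0]
    - [-0.043,-0.001,0,0]
    - [-0.052,-0.001,0,0]
    - [-0.058,-0.001,0,0]
    - [-0.061,-0.001,0,0]

```text
t: 9.6
tool_pos: [0.6052, 0.0139, 0.0641]
eef_rot: [0.136, 0.991, 0.001, 0.002]
contact_force: [-0.8, 1.1, 0.2]
opening: 0.0197
```

```bash
python3 - <<'E'
from h import *
tool(); items(fn='a4')
E
```

```text
t 9.6 tcp tray [-18.   -0.2] z 64.1 fwd(-x) yaw in tray deg 0.1 open 19.7 F [-0.8  1.1  0.2] zax [ 0.004  0.001 -1.   ]
top tray mm [-121.6   70. ] area 104 [11 12]
scene tray mm [-118.6   71.1] area 38 [7 7]
scene tray mm [10.5  4.6] area 36 [7 8]
scene tray mm [ 94.4 -26.2] area 45 [12 21]
```

View pics/a4_scene.png

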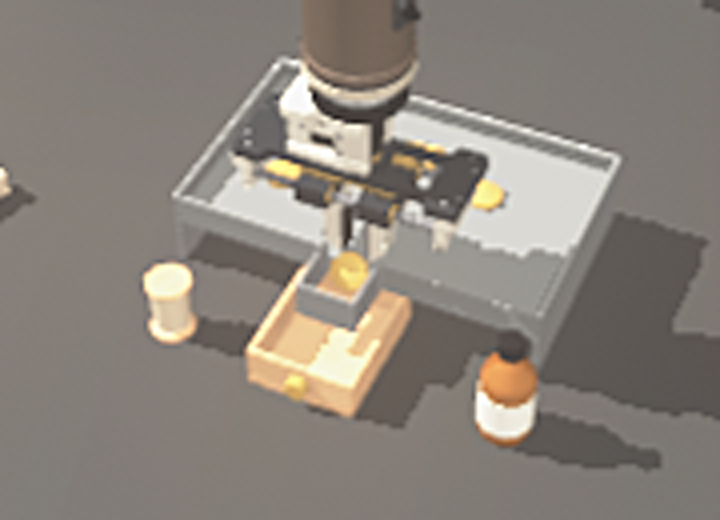

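View pics/a4_top.png

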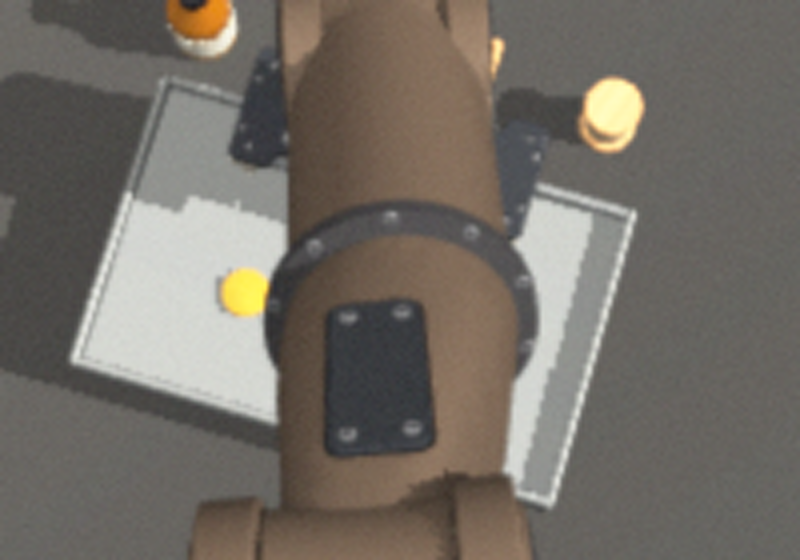

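The disc is tipping into the chute (scene zoom (350,268)). I'll retreat, look, and go to rosette B.

arm_command:
  series:
    - [0.004,0,0,0]
    - [0.008,0,-0.01,0]
    - [0.02,0,-0.035,0]
    - [0.05,-0.02,-0.05,8]
    - [0.08,-0.04,-0.05,16]
    - [0.105,-0.06,-0.05,24]
    - [0.125,-0.08,-0.05,32]
    - [0.126,-0.088,-0.05,40]

```text
t: 10.7
tool_pos: [0.4578, -0.0374, 0.1141]
eef_rot: [0.469, 0.883, 0.002, 0.001]
contact_force: [0.5, 0.0, 0.0]
opening: 0.0196
```

```bash
python3 - <<'E'
from h import *
tool(); items(fn='b1'); plan((-.1435,.088),.0635,-40)
E
```

```text
t 10.7 tcp tray [-146.1  -89.5] z 114.1 fwd(-x) yaw in tray deg -40.2 open 19.6 F [0.5 0.  0. ] zax [ 0.004  0.002 -1.   ]
top tray mm [31.  -3.7] area 78 [11 10]
top tray mm [-119.5   71.3] area 78 [11 11]
scene tray mm [-110.9  -58.2] area 65 [15 10]
scene tray mm [ -73.  -100.6] area 48 [9 6]
scene tray mm [ 95.1 -25.9] area 43 [12 21]
scene tray mm [92.7 17.7] area 63 [11 12]
shift mm [113.3 135.9  51.1] twist -0.1
```

View pics/b1_scene.png

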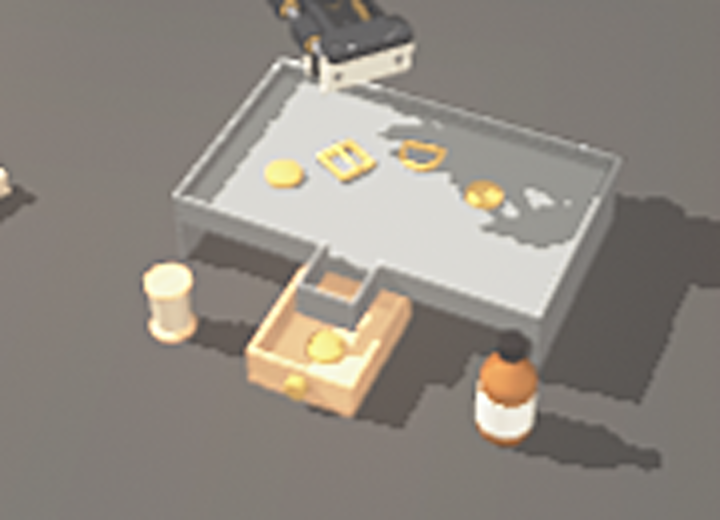

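View pics/b1_top.png

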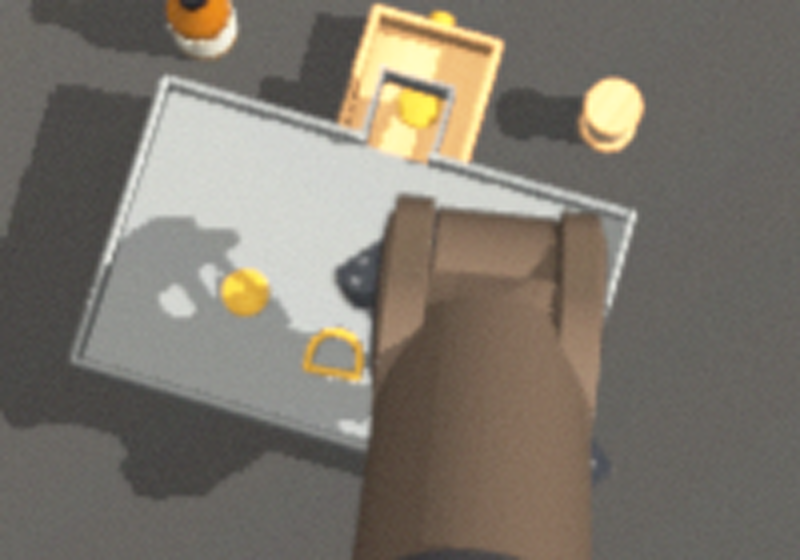

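The first rosette lies flat in the box (scene zoom (325,348)). I shifted to the wrong side in y, at height and without touching anything, and I'm correcting that now. Moving over to B.

arm_command:
  series:
    - [0.02,0.03,0,0]
    - [0.05,0.065,0,0]
    - [0.085,0.105,0,0]
    - [0.11,0.132,0.01,0]
    - [0.113,0.136,0.03,0]
    - [0.113,0.136,0.045,0]
    - [0.113,0.136,0.0508,0]
    - [0.113,0.136,0.0508,0]

```text
t: 11.8
tool_pos: [0.5084, 0.1318, 0.0638]
eef_rot: [0.468, 0.884, 0.001, 0.002]
contact_force: [0.2, 0.3, -0.3]
opening: 0.0202
```

```bash
python3 - <<'E'
from h import *
tool(); items(); 
d=np.array([np.cos(np.radians(-40)),np.sin(np.radians(-40))]); 
for e in ((-.048,0),): plan(np.array(e)-.022*d,.0632,-40)
for z in((432,293),(392,335),(432,370),(468,330)):
  print('buckle corner',np.round(1e3*w2tc('top',ray('top',(z[0]/4+180-.4,z[1]/4+150-.4),.066))))
E
```

```text
t 11.8 tcp tray [-143.1   87.1] z 63.8 fwd(-x) yaw in tray deg -40.1 open 20.2 F [ 0.2  0.3 -0.3] zax [ 0.004  0.001 -1.   ]
top tray mm [31. -4.] area 76 [11 10]
top tray mm [-73.8 -97.4] area 108 [12 12]
top tray mm [-110.2  -55.2] area 91 [19 18]
top tray mm [-142.7   -1.2] area 68 [15 13]
scene tray mm [-110.9  -58.2] area 65 [15 10]
scene tray mm [-143.2   -1.7] area 43 [12  7]
scene tray mm [ -73.  -100.6] area 48 [9 6]
scene tray mm [-119.2   67.5] area 54 [10  7]
scene tray mm [ 92.6 -28.8] area 42 [12 20]
scene tray mm [93.1 17.8] area 64 [11 12]
shift mm [-106.8   -5.9    1.3] twist -0.1
buckle corner [-87. -49.]
buckle corner [-121.  -32.]
buckle corner [-136.  -64.]
buckle corner [-104.  -79.]
```

arm_command:
  series:
    - [-0.006,0,0,0]
    - [-0.014,-0.001,0,0]
    - [-0.024,-0.002,0,0]
    - [-0.035,-0.002,0,0]
    - [-0.046,-0.003,0,0]
    - [-0.056,-0.003,0,0]
    - [-0.065,-0.004,0,0]
    - [-0.073,-0.004,0,0]

```text
t: 12.9
tool_pos: [0.5468, 0.0689, 0.0645]
eef_rot: [0.468, 0.884, 0.002, 0.002]
contact_force: [-0.8, 1.6, 3.8]
opening: 0.0202
```

arm_command:
  series:
    - [-0.009,0,0,0]
    - [-0.018,-0.001,0,0]
    - [-0.026,-0.001,0,0]
    - [-0.031,-0.002,0,0]
    - [-0.034,-0.002,0,0]
    - [-0.028,-0.002,0,0]
    - [-0.022,-0.002,-0.02,0]
    - [0.0,-0.002,-0.05,-5]

```text
t: 13.9
tool_pos: [0.544, 0.0672, 0.1141]
eef_rot: [0.429, 0.903, 0.001, 0.002]
contact_force: [1.3, 0.6, 0.3]
opening: 0.0195
```

```bash
python3 - <<'E'
from h import *
tool(); items(fn='b2'); plan((-.08,0),.0635,0)
E
```

```text
t 13.9 tcp tray [-91.3  34.5] z 114.1 fwd(-x) yaw in tray deg -35.1 open 19.5 F [1.3 0.6 0.3] zax [ 0.004 -0.    -1.   ]
top tray mm [31. -4.] area 76 [11 10]
top tray mm [-74.  -97.2] area 108 [12 12]
top tray mm [-115.3  -64.9] area 49 [15 14]
scene tray mm [-110.9  -58.2] area 65 [15 10]
scene tray mm [-137.9   -6.5] area 28 [10  7]
scene tray mm [ -73.  -100.6] area 48 [9 6]
scene tray mm [-47.3  -2.5] area 57 [9 8]
scene tray mm [ 94.6 -26.1] area 44 [12 21]
scene tray mm [93.1 17.8] area 64 [11 12]
shift mm [-30.8 -25.2  53.1] twist -34.9
```

View pics/b2_scene.png

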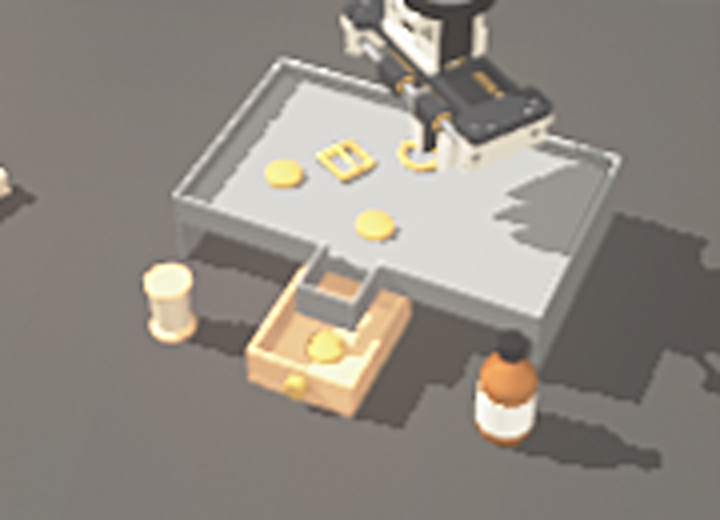

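B is at the same spot, in front of the gate (scene zoom (374,224)). Repeating the gate push.

arm_command:
  series:
    - [-0.005,-0.008,0,-10]
    - [-0.012,-0.016,0,-20]
    - [-0.022,-0.022,0,-30]
    - [-0.03,-0.025,0.01,-35]
    - [-0.03,-0.025,0.03,-35]
    - [-0.03,-0.025,0.045,-35]
    - [-0.03,-0.025,0.051,-35]
    - [-0.03,-0.025,0.051,-35]

```text
t: 15.0
tool_pos: [0.5449, 0.0318, 0.0652]
eef_rot: [0.135, 0.991, 0.002, 0.004]
contact_force: [-0.6, 0.4, -0.1]
opening: 0.0201
```

```bash
python3 - <<'E'
from h import *
tool(); plan((-.0185,0),.064,0)
E
```

```text
t 15.0 tcp tray [-80.8   0.7] z 65.2 fwd(-x) yaw in tray deg 0.2 open 20.1 F [-0.6  0.4 -0.1] zax [ 0.008  0.003 -1.   ]
shift mm [-62.3  -0.9   1.6] twist 0.2
```

The TCP is a little high (65.2 mm) for a 5 mm edge, so I'll lower it before contact.

arm_command:
  series:
    - [0,0,0.0025,0]
    - [-0.002,0,0.0025,0]
    - [-0.008,-0.001,0.0025,0]
    - [-0.017,-0.001,0.0025,0]
    - [-0.027,-0.001,0.0025,0]
    - [-0.037,-0.001,0.0025,0]
    - [-0.046,-0.001,0.0025,0]
    - [-0.053,-0.001,0.0025,0]

```text
t: 16.0
tool_pos: [0.5964, 0.0164, 0.063]
eef_rot: [0.135, 0.991, 0.002, 0.004]
contact_force: [-0.8, 0.7, 0.2]
opening: 0.0199
```

arm_command:
  series:
    - [-0.006,0,0,0]
    - [-0.0085,0,0,0]
    - [-0.0085,0,0,0]
    - [-0.0085,0,0,0]
    - [0,0,-0.003,0]
    - [0.02,0,-0.03,0]
    - [0.05,0,-0.05,0]
    - [0.08,0,-0.06,0]

```text
t: 17.0
tool_pos: [0.5179, 0.0381, 0.1237]
eef_rot: [0.135, 0.991, 0.002, 0.004]
contact_force: [0.3, 0.7, 0.7]
opening: 0.0197
```

```bash
python3 - <<'E'
from h import *
tool(); items(fn='b3'); plan((-.0885,-.125),.12,60)
E
```

```text
t 17.0 tcp tray [-108.6   -0.5] z 123.7 fwd(-x) yaw in tray deg 0.2 open 19.7 F [0.3 0.7 0.7] zax [ 0.009  0.004 -1.   ]
top tray mm [ -73.8 -103.2] area 59 [ 8 12]
scene tray mm [-110.9  -58.2] area 65 [15 10]
scene tray mm [-143.3   -1.3] area 42 [12  7]
scene tray mm [ -73.  -100.6] area 48 [9 6]
scene tray mm [ 94.7 -25.9] area 43 [12 21]
scene tray mm [92.9 15.8] area 63 [11 13]
shift mm [ -21.6 -124.8    3. ] twist -59.8
```

View pics/b3_scene.png

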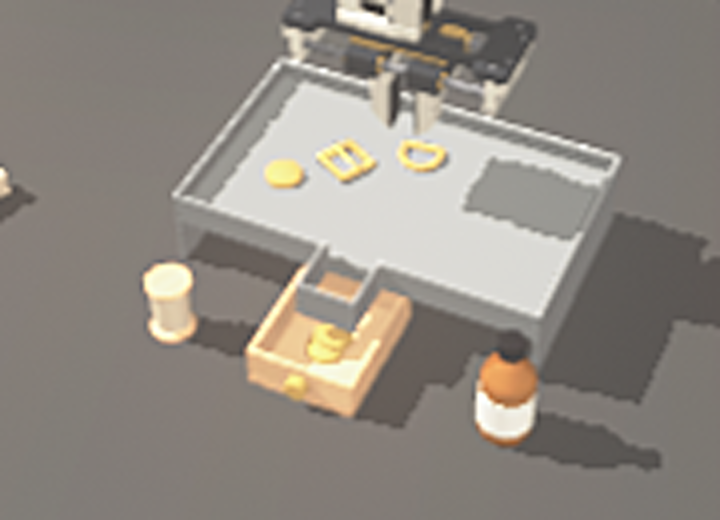

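The second rosette is in the box on top of the first (scene zoom (328,340)). Next is rosette C, with yaw 65°, passing clear of the buckle.

arm_command:
  series:
    - [-0.003,-0.016,0,-8]
    - [-0.006,-0.032,0,-16]
    - [-0.009,-0.048,0,-25]
    - [-0.012,-0.064,0,-33]
    - [-0.015,-0.08,0,-41]
    - [-0.018,-0.096,0,-49]
    - [-0.021,-0.112,0,-57]
    - [-0.023,-0.125,0,-65]

```text
t: 18.1
tool_pos: [0.5049, -0.0887, 0.1229]
eef_rot: [-0.421, 0.907, 0.0, 0.004]
contact_force: [-0.1, 0.2, 0.3]
opening: 0.0199
```

```bash
python3 - <<'E'
from h import *
tool(); plan((-.0858,-.1253),.063,65)
E
```

```text
t 18.1 tcp tray [ -86.9 -126.1] z 122.9 fwd(-x) yaw in tray deg 65.5 open 19.9 F [-0.1  0.2  0.3] zax [ 0.007  0.004 -1.   ]
shift mm [-0.8 -0.5 59.9] twist 0.5
```

arm_command:
  series:
    - [-0.001,0,0.02,0]
    - [-0.001,0,0.035,0]
    - [-0.001,0,0.047,0]
    - [-0.001,0,0.055,0]
    - [-0.001,0,0.0595,0]
    - [-0.001,0,0.0595,0]
    - [-0.001,0,0.0595,0]
    - [-0.001,0,0.0595,0]

```text
t: 19.1
tool_pos: [0.5062, -0.0877, 0.0638]
eef_rot: [-0.421, 0.907, 0.0, 0.004]
contact_force: [-0.4, 1.4, 0.1]
opening: 0.0199
```

```bash
python3 - <<'E'
from h import *
tool(); items(fn='c1')
u=np.array([np.cos(np.radians(65)),np.sin(np.radians(65))])
for e in ((-.048,-.044),(-.043,-.001)): plan(np.array(e)-.022*u,.063,65)
E
```

```text
t 19.1 tcp tray [ -85.9 -124.8] z 63.8 fwd(-x) yaw in tray deg 65.5 open 19.9 F [-0.4  1.4  0.1] zax [ 0.008  0.004 -1.   ]
top tray mm [28.9 -4.1] area 89 [11 12]
scene tray mm [ 94.4 -26.2] area 45 [12 21]
scene tray mm [93.  15.6] area 62 [11 13]
shift mm [-67.3  -0.8   1.2] twist 0.5
shift mm [-108.5   12.5    1.5] twist 0.5
```

View pics/c1_scene.png

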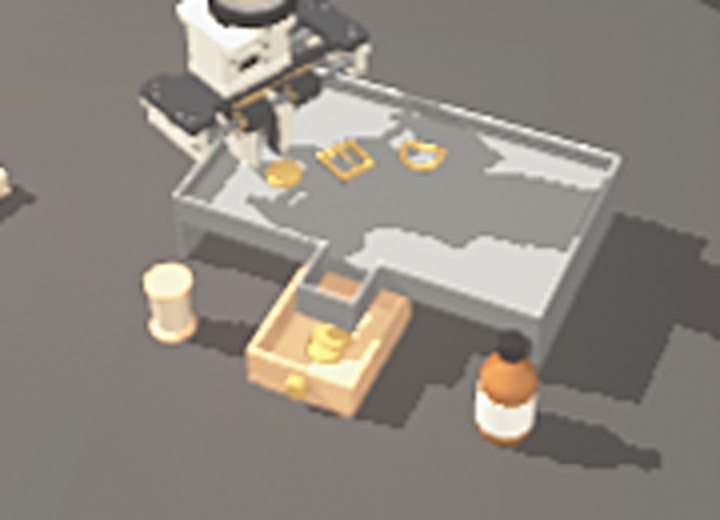

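The fingers are behind C (scene zoom (265,150), with the rosette at (284,174)) and clear of the buckle. Pushing, a touch lower.

arm_command:
  series:
    - [-0.005,0,0.0008,0]
    - [-0.012,0,0.0008,0]
    - [-0.021,0,0.0008,0]
    - [-0.031,0,0.001,0]
    - [-0.041,0,0.001,0]
    - [-0.051,0,0.001,0]
    - [-0.06,0,0.0012,0]
    - [-0.067,0,0.0012,0]

```text
t: 20.2
tool_pos: [0.5497, -0.036, 0.063]
eef_rot: [-0.421, 0.907, 0.0, 0.004]
contact_force: [0.5, -0.9, -0.1]
opening: 0.0197
```

```bash
python3 - <<'E'
from h import *
tool(); items(fn='c2')
u=np.array([np.cos(np.radians(65)),np.sin(np.radians(65))])
for e in ((-.043,-.001),): plan(np.array(e)-.022*u,.063,65)
E
```

```text
t 20.2 tcp tray [-58.  -63.3] z 63.0 fwd(-x) yaw in tray deg 65.5 open 19.7 F [ 0.5 -0.9 -0.1] zax [ 0.007  0.004 -1.   ]
top tray mm [-142.8   -1.4] area 65 [15 13]
scene tray mm [-141.9   -2.7] area 41 [12  7]
scene tray mm [ 92. -29.] area 41 [12 20]
scene tray mm [93.  15.6] area 62 [11 13]
shift mm [-40.5  12.3   0.3] twist 0.5
```

View pics/c2_scene.png

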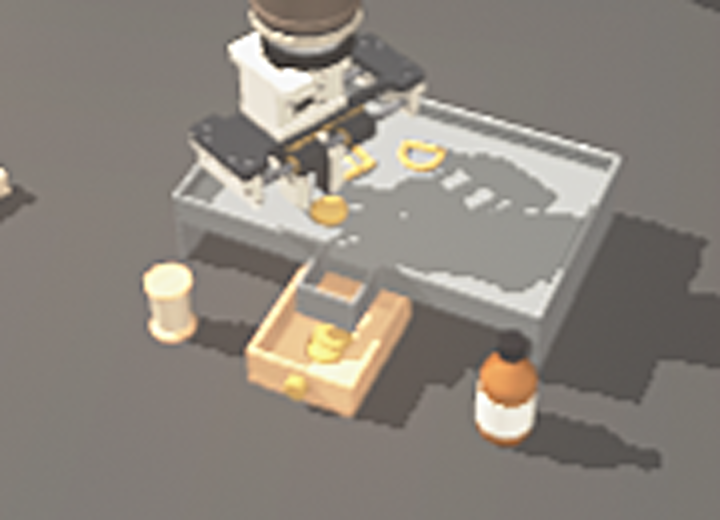

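Rosette C stays cupped (scene zoom (328,208)).

arm_command:
  series:
    - [-0.006,0.002,0,0]
    - [-0.014,0.004,0,0]
    - [-0.023,0.007,0,0]
    - [-0.032,0.0095,0,0]
    - [-0.038,0.0115,0,0]
    - [-0.041,0.0125,0,0]
    - [-0.041,0.0125,0,0]
    - [-0.036,0.0115,0,0]

```text
t: 21.3
tool_pos: [0.5643, -0.0008, 0.0633]
eef_rot: [-0.422, 0.907, 0.0, 0.005]
contact_force: [0.7, -0.2, 0.4]
opening: 0.0199
```

arm_command:
  series:
    - [0.005,0,-0.01,0]
    - [0.01,0,-0.03,0]
    - [0.02,0.01,-0.05,8]
    - [0.02,0.02,-0.05,18]
    - [0.02,0.03,-0.05,28]
    - [0.02,0.035,-0.05,38]
    - [0.02,0.035,-0.05,48]
    - [0.02,0.035,-0.05,58]

```text
t: 22.3
tool_pos: [0.5241, 0.0059, 0.1138]
eef_rot: [0.074, 0.997, 0.003, 0.004]
contact_force: [-0.1, 0.2, -0.3]
opening: 0.0196
```

```bash
python3 - <<'E'
from h import *
tool(); items(fn='c3'); plan((-.075,0),.1,0)
E
```

```text
t 22.3 tcp tray [-93.9 -29.9] z 113.8 fwd(-x) yaw in tray deg 7.2 open 19.6 F [-0.1  0.2 -0.3] zax [ 0.009  0.004 -1.   ]
scene tray mm [-110.5  -58.1] area 64 [15 10]
scene tray mm [-143.6   -2.5] area 41 [12  7]
scene tray mm [-41.7  -2.2] area 57 [10  8]
scene tray mm [ 94.4 -26.2] area 45 [12 21]
scene tray mm [93.  15.6] area 62 [11 13]
shift mm [-22.4  27.   14. ] twist 7.4
```

View pics/c3_scene.png

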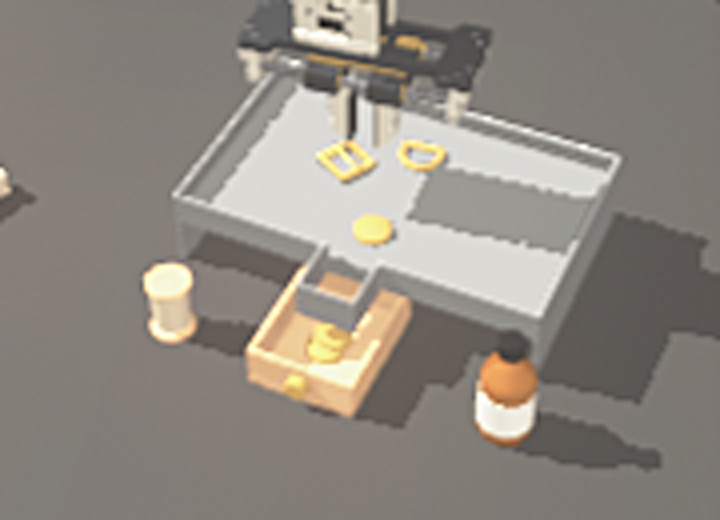

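C is at tray (-43,-1), in front of the gate (scene zoom (372,229)). Cupping from behind.

arm_command:
  series:
    - [-0.01,0.012,0,4]
    - [-0.022,0.026,0,7.4]
    - [-0.022,0.027,0.01,7.4]
    - [-0.022,0.027,0.03,7.4]
    - [-0.022,0.027,0.045,7.4]
    - [-0.022,0.027,0.0515,7.4]
    - [-0.022,0.027,0.0515,7.4]
    - [-0.022,0.027,0.0515,7.4]

```text
t: 23.4
tool_pos: [0.5506, 0.0297, 0.063]
eef_rot: [0.136, 0.991, 0.003, 0.004]
contact_force: [0.4, -0.0, -0.3]
opening: 0.0196
```

```bash
python3 - <<'E'
from h import *
tool(); plan((-.0185,0),.063,0)
E
```

```text
t 23.4 tcp tray [-74.8   0.2] z 63.0 fwd(-x) yaw in tray deg 0.0 open 19.6 F [ 0.4 -0.  -0.3] zax [ 0.009  0.004 -1.   ]
shift mm [-56.3  -0.3   0.4] twist 0.0
```

arm_command:
  series:
    - [-0.005,0,0,0]
    - [-0.012,0,0,0]
    - [-0.02,0,0,0]
    - [-0.03,0,0,0]
    - [-0.04,0,0.0003,0]
    - [-0.049,0,0.0003,0]
    - [-0.055,0,0.0003,0]
    - [-0.057,0,0.0003,0]

```text
t: 24.4
tool_pos: [0.606, 0.0141, 0.0631]
eef_rot: [0.136, 0.991, 0.003, 0.005]
contact_force: [-1.1, -0.0, -0.3]
opening: 0.02
```

arm_command:
  series:
    - [-0.001,0,0,0]
    - [-0.001,0,0,0]
    - [0.004,0,-0.002,0]
    - [0.02,0,-0.03,0]
    - [0.05,0,-0.06,0]
    - [0.09,0,-0.09,0]
    - [0.13,0,-0.11,0]
    - [0.16,0,-0.12,0]

```text
t: 25.4
tool_pos: [0.4491, 0.0574, 0.1829]
eef_rot: [0.136, 0.991, 0.003, 0.005]
contact_force: [0.3, 1.1, 0.4]
opening: 0.0198
```

```bash
python3 - <<'E'
from h import *
tool(); items(fn='c4')
E
```

```text
t 25.4 tcp tray [-180.    -0.5] z 182.9 fwd(-x) yaw in tray deg 0.0 open 19.8 F [0.3 1.1 0.4] zax [ 0.011  0.005 -1.   ]
top tray mm [20.7 -4.1] area 130 [14 18]
top tray mm [-99.6 -57.9] area 47 [15 12]
scene tray mm [-110.9  -58.2] area 65 [15 10]
scene tray mm [-143.3   -1.3] area 42 [12  7]
scene tray mm [ 94.7 -25.9] area 43 [12 21]
scene tray mm [92.4 15.6] area 61 [11 13]
```

View pics/c4_scene.png

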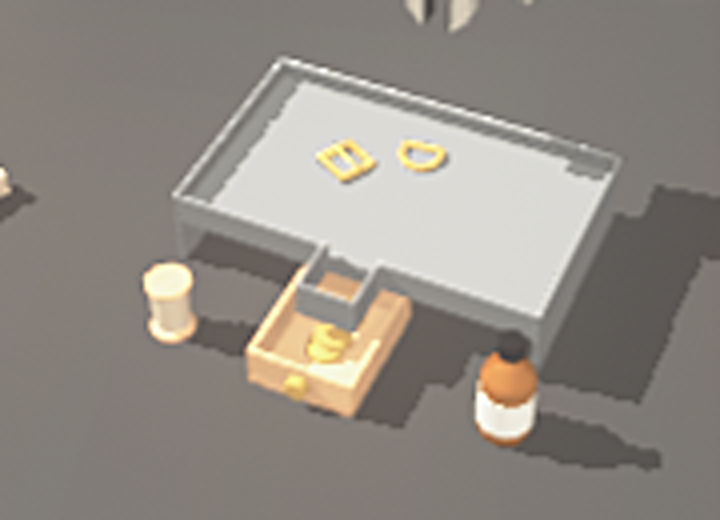

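View pics/c4_top.png

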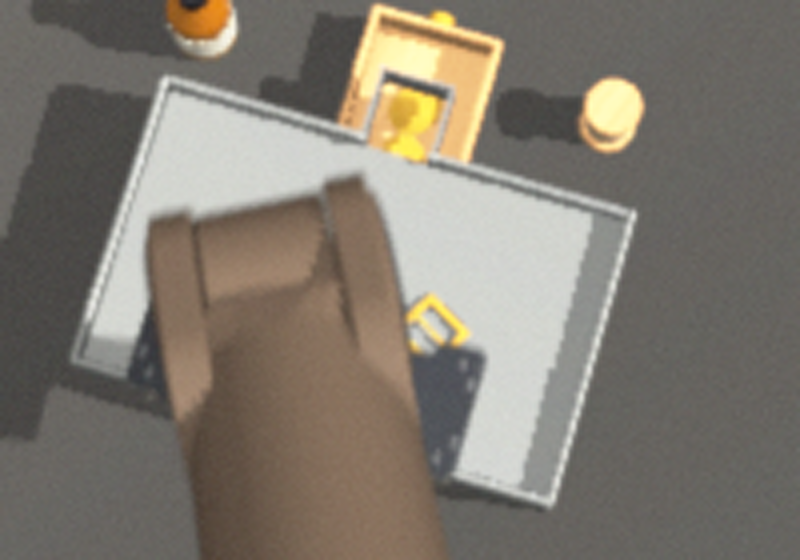

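All three have left the deck. In the top view the third shows at zoom (405,148), partly under the deck edge. I'll check that it really is down and at rest.

arm_command:
  series:
    - [0.01,0,-0.01,0]
    - [0.02,0,-0.02,0]
    - [0.03,0,-0.03,0]
    - [0.03,0,-0.03,0]
    - [0.03,0,-0.03,0]
    - [0.03,0,-0.03,0]
    - [0.03,0,-0.03,0]
    - [0.03,0,-0.03,0]

```text
t: 26.5
tool_pos: [0.4188, 0.0656, 0.2124]
eef_rot: [0.135, 0.991, 0.003, 0.004]
contact_force: [-0.6, 0.6, 0.1]
opening: 0.0195
```

```bash
python3 - <<'E'
from h import *
tool(); out=[]
a=capture('top')[145:195,260:310]; b=capture('scene')[200:260,258:308]
a=cv2.resize(a,(390,390),interpolation=cv2.INTER_CUBIC); b=cv2.resize(b,(390,390),interpolation=cv2.INTER_CUBIC)
cv2.imwrite('pics/z.png',np.hstack([a,b])[:,:,::-1])
for c in('top','scene'):
  for d in tip_of(c,'rosette1_center'):
    uv=np.array(d['at'])*[560,420]; print(c,round(d['p'],2),np.round(uv,1),[np.round(1e3*w2tc(c,ray(c,uv,z)),0) for z in(.01,.03)])
# project hypotheses
for z in (.008,.016,.03,.05): print(z,[np.round(proj('top',np.r_[t2w((x,0)),z])[0],1) for x in(0,.01,.02,.04)])
E
```

```text
t 26.5 tcp tray [-211.4   -0.8] z 212.4 fwd(-x) yaw in tray deg 0.1 open 19.5 F [-0.6  0.6  0.1] zax [ 0.01   0.005 -1.   ]
scene 0.5 [280.5 239.4] [array([63.,  2.]), array([78., 10.])]
0.008 [array([278.6, 191.5]), array([279.7, 188.1]), array([280.7, 184.7]), array([282.7, 178.1])]
0.016 [array([278.6, 190.9]), array([279.6, 187.5]), array([280.7, 184.1]), array([282.7, 177.4])]
0.03 [array([278.6, 189.8]), array([279.6, 186.4]), array([280.7, 183. ]), array([282.7, 176.2])]
0.05 [array([278.6, 188.3]), array([279.6, 184.9]), array([280.6, 181.4]), array([282.7, 174.5])]
```

View pics/z.png

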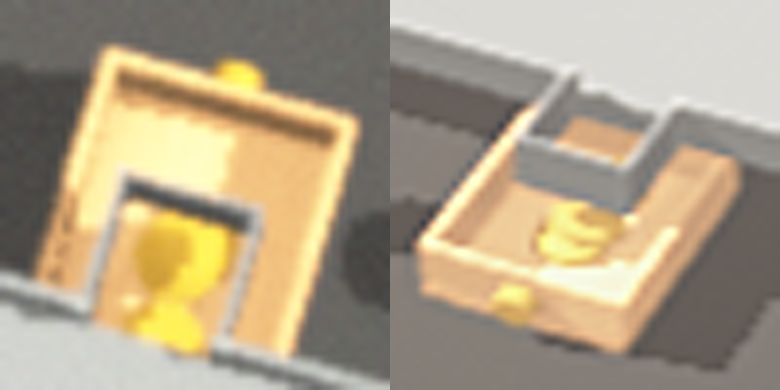

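The close-up shows all three rosettes inside the box. Two are overlapping under the chute (left panel (185,250)), and the third is on the floor at the tray end (left panel (165,325)). The chute is empty. The buckle and dee ring are in place, and the arm is clear of everything.

```bash
python3 - <<'E'
from h import *
a=cv2.imread('pics/c4_top.png'); im=capture('top'); b=cv2.resize(im[150:290,180:380][:,:,::-1],None,fx=4,fy=4,interpolation=cv2.INTER_CUBIC)
print('chute diff',np.abs(a[60:165,360:460].astype(int)-b[60:165,360:460]).mean())
for n in('bottle','spool','bowl'):
  for d in tip_of('scene',n)[:1]: print(n,np.round(np.array(d['at'])*[560,420],1))
print(sign_off())
E
```

```text
chute diff 1.2703174603174603
spool [242.7 230.7]
bowl [421.8 226.2]
the job is handed in; nothing more can be done
None
```

All three rosettes went through the gate and are in the kit box, and the job is handed in at about 27 s of the 72 s allowed. `sign_off` gives no verdict, so that result rests on the pictures.

**How:** I set the fingertips 20 mm apart as a cup just above the deck. Each rosette was slid to a point in front of the gate, cupped again from behind and pushed out over the edge. They went one at a time, and I confirmed each of the first two was down in the box before touching the next.

**Last checks:**
- **Rosettes:** two overlap under the chute and the third lies at the tray end of the box. The chute region did not change between pictures about 1 s apart, so they look at rest. The third rosette is partly hidden by the tray in the top view and cannot be seen in the scene view. Its place was judged from the top picture alone.
- **Buckle and dee ring:** both are on the deck, at their first measured positions to within camera noise.
- **Bench things:** the spool and bowl were found where they started, to about 2 pixels. The network missed the bottle in the last query, though an earlier picture showed it standing in place. I did not measure the mallet and slicker again; the arm never went near them at bench height.
- **Arm:** clear of everything, with no contact force beyond noise.

**What went wrong or disagreed:**
- The first two rows of my first move were in mm instead of m, but the per-row limit capped them and nothing was touched.
- One move at height went to the wrong side and was corrected.
- The two cameras disagreed by about 3.5 mm on where the tray is, so I used the mean for arm moves and each camera's own tray fit for objects.

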